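# Hold a bag clip open over the tall recipe card

## Task

The bag clip is clamped on the top edge of the shorter recipe card. Squeeze its handles to open it, lift it off, and bring it to the taller card: lower it squarely over the middle of that card's top edge with the jaws held wide open, one on each side of the card and well down past the edge, touching the card nowhere, so that I can slip a note in behind it. Finish like that, still holding the clip open in the gripper; do not shift the card stands or the things around them.

Things in the scene. Friction and masses are not known exactly. Their poses are not given: they have to be found in the camera images.
- clip: Grey bag clip, steel coil, 80 g, jaws down, handles up. Origin on the coil's axis (coil 12 mm thick, 28 mm long, along the clip's y axis); z up to the handles, x across the card it sits on. Two mirror-image levers, near (-x) and far (+x), turn about the coil. It starts with the coil resting on the short card's top edge, y along that edge, up to 25 mm off its middle
- clip_far_handle (a point): Middle of the far handle's outer face. Each handle is a plate 34 mm wide (y), 4 mm thick, from 2 to 45 mm above the clip's origin; clamped, it splays 0.3 rad outward: 52 mm over both handles' tops, 26 mm at their feet. Squeezed to the stop the outer faces are parallel, about 23 mm apart. Held so, the clip keeps its height between the fingers to about 3 mm
- clip_near_handle (a point): Middle of the near handle's outer face, mirror image of the far one. Pinched at this height, opening takes about 4 N a side at first, 7 N at the stop; let go, the spring shuts the jaws
- clip_far (a joint): Opening angle of the far lever (the near one mirrors it): 0 when clamped on a 3 mm card, about 0.3 rad fully squeezed to the stop, -0.04 when closed on nothing
- clip_near (a joint): Opening angle of the near lever, same values as clip_far
- clip_far_tip (a point): Inner lower edge of the far jaw, mid-width (jaws 36 mm wide along y), 38 mm below the clip's origin and 1.5 mm from its middle plane when clamped; fully open 36 mm below and about 12.5 mm from that plane, so the jaws gape about 25 mm
- clip_near_tip (a point): Inner lower edge of the near jaw (-x of the clip), mirror image of the far one
- short_stand: Loose recipe stand: dark wooden foot 70 mm (x) by 100 mm (y) by 24 mm high, with a stiff white card 3 mm thick and 100 mm wide standing in its middle along y; the card's top edge is 85 mm above the worktop. 0.5 kg. Origin at the centre of the underside, z up, x square to the card's faces, ruled face towards -x
- short_stand_top (a point): Middle of the short card's top edge, axes as the stand's
- tall_stand: The same kind of loose stand with a taller card: top edge 115 mm above the worktop. Origin at the centre of the underside, z up, x square to the card's faces, y along the card
- tall_stand_top (a point): Middle of the tall card's top edge, axes as the stand's
- jar: Bystander: spice jar with a black cap, 41 mm diameter, 105 mm tall, standing between the two stands. Origin at the centre of its underside
- timer: Bystander: round wind-up egg timer, 67 mm across, 66 mm tall, near the worktop's front edge, right of centre. Origin at the centre of its underside
- salt: Bystander: round wooden salt box, 92 mm across, 76 mm tall, behind the stands. Origin at the centre of its underside

How it is judged (in metres and radians):
On the way, in this order (a step that is already met when the one before it is completed fails the run):
1. the clip is squeezed open while it is still on the short card (value of joint clip_far above 0.15 rad and distance between clip and short_stand_top below 0.045 m and contact force between the fingers and clip above 1 N), for 0.1 s.
2. the clip is lifted clear of the short card, carried by the fingers (z of clip in the frame of short_stand above 0.13 m and contact force between the fingers and clip above 1 N and contact force between clip and short_stand below 0.1 N), for 0.1 s.
At the end, for the whole second after the job is handed in: Fingers hold the clip still, both levers past 0.2 rad, within 22 mm of mid-edge, upright and along the edge to 0.25 rad; a jaw tip each side, 4 mm off the card's mid-plane, 10 mm below its edge; tall card and stand untouched; stands upright, they and bystanders within 20 mm of their starts (contact force between the fingers and clip above 1 N and value of joint each of clip_far, clip_near above 0.2 rad and horizontal distance between clip and tall_stand_top below 0.022 m and ((x of clip_far_tip in the frame of tall_stand_top above 0.004 m and x of clip_near_tip in the frame of tall_stand_top below -0.004 m) or (x of clip_far_tip in the frame of tall_stand_top below -0.004 m and x of clip_near_tip in the frame of tall_stand_top above 0.004 m)) and z of each of clip_far_tip, clip_near_tip in the frame of tall_stand_top below -0.01 m and angle between clip's own z axis and vertical below 0.25 rad and angle between the y axis of clip and the y axis of tall_stand, either way round below 0.25 rad and contact force between each of clip, the arm, the fingers and tall_stand below 0.1 N and linear speed of clip below 0.02 m/s and angle between each of tall_stand, short_stand's own z axis and vertical below 0.05 rad and distance of each of tall_stand, short_stand, jar, timer, salt from where it was at the start of the episode below 0.02 m); the arm keeps its last pose, push and grip.
It fails at once if a card stand is shifted by more than 30 mm or tipped (distance of any of tall_stand, short_stand from where it was at the start of the episode above 0.03 m or angle between any of tall_stand, short_stand's own z axis and vertical above 0.3 rad).
It fails at once if the clip is dropped on the worktop (height (world z) of clip below 0.06 m).
It fails at once if a bystander is knocked away (distance of any of jar, timer, salt from where it was at the start of the episode above 0.03 m).
It also fails if it takes over 38 s, if anything falls off the work surface, if the arm or the gripper's body presses on something with over 40 N, if the wrist force passes 120 N, or if a joint passes its speed limit or range.

## Robot

A 6-joint arm with a two-finger parallel gripper is mounted at the origin on a cart in front of the work surface, level with it; the furniture and walls round the work are solid. World frame = base frame: x ahead of the robot, y to its left, z up, the work surface at z = 0. Lengths are in mm, angles in rad, forces in N, time in s.
With the tool pointing down it reaches from about 275 to 750 mm from the base axis. Payload 10.2 kg.
Tool frame: the origin (TCP) lies at the very end of the fingers, on their centre line; the grasp point (between the pads) lies 19 mm behind it; z points along the fingers, y is the line along which they close (so a half turn about z gives the same grasp; the last joint's range is limited). The gripper opens to 85 mm and grips with 20 to 120 N. Pads are 22 mm wide; open, the fingers measure 114 mm over their backs; the gripper's body (76 mm by 85 mm) begins 54 mm behind the grasp point. The pads swing forward as they close: fully open they stand 13 mm farther back than shut.
Start: joints at [-1.561, 0.313, 1.498, -0, 1.331, -0.223], TCP at [121.105, -510.847, 231.294] pointing down, gripper open.
Joint ranges: [-2.94, 2.94], [-0.97, 2.17], [0.19, 2.56], [-1.23, 4.37], [0.02, 3.11], [-2.88, 2.88]. Speed limits (rad/s): [2.39, 2.39, 3.01, 3.14, 3.14, 3.14].

## Interface

Orientations are given as a unit quaternion [w, x, y, z].
In Python, from rig import ctrl gives the robot as it stands.
- The arm moves only by the shell command python3 -m inch 'ROWS' [OPENING] [FORCE]. ROWS is text: rows parted by semicolons, each of 6 numbers parted by spaces: the shift along the tool's x, y, z in mm, then the turn, a rotation vector about the tool's x, y, z in units of 6 degrees (1.0 is 6 degrees). A call has exactly 10 rows; each row shifts and turns the commanded pose from where the row before left it, along the tool's axes as they then stand; what a row does not reach is not made up. A row lasts 1/12 s, in which the tool goes at most 41.7 mm and 7.16 degrees, less where a joint would pass 70% of its speed; a pose out of reach is approached as far as the arm can. A call with a gripper value outside its range is refused whole. OPENING is the opening, from 0 (shut) to 1 (fully open), set as the call begins (- or left out, the last holds). The fingers move at their own pace and stop on an object; FORCE is the grip in N (left out, the last holds). Time passes only in rows, so rows that do not move let the fingers close, or fill a call up. It gives the time, the measured TCP pose, the force, the opening and the grip force at its end, in the units of the state.
- ctrl.sense(): the state, without advancing time (a new reading comes with each control period).
- ctrl.capture(name): name is "side" or "top"; returns a dict with "image" (384x512x3 uint8, red, green, blue), "intrinsics" (3x3 intrinsics, pixels), "rvec" (rotation vector, rad) and "tvec" (3), from world to camera coordinates, as OpenCV has them. Camera axes: x right, y down, z forward; pixel columns grow to the right and rows downward; lengths in mm; the calibration is good to about 2 mm. A picture is of the moment at which its call begins. There is no depth.
- ctrl.finish_job(): hands the job in; it is judged then, once.
The state is a dict: "time_s": time; "joints": joint angles; "dq": joint speeds; "tau": joint torques, N m; "eef_pos": TCP position; "ee_rot": TCP orientation; "force": force on the tool from outside, world axes, zero at the start; "wrist_torque": the same for the moment, N m; "grip_width": opening from 0.0 (shut) to 1.0 (fully open); "grip_force": force on a finger pad.
Only numpy, scipy, OpenCV 4.12 (cv2) and the standard library are available. Lean on these libraries where they do the work, as an engineer would, in place of code of your own. Each camera call takes 0.05 s, during which the arm holds its last target. There are 200 camera calls.

## Working session

There is one attempt and no reset: what is moved stays moved. The work goes in short steps, Python scripts to look and compute and a shell command to move; the robot and the scene stay as the last step left them, time stands still between calls to the robot, and variables do not carry over. Pictures are saved under pics/ and viewed, at most 10 in all, crops included, and the job is handed in when it is done.

```bash
ls; mkdir -p pics; cat > h.py <<'E'
import numpy as np, cv2
from rig import ctrl
from scipy.spatial.transform import Rotation as R
def cap(n,f=None):
    c=ctrl.capture(n)
    if f: cv2.imwrite('pics/'+f,c['image'][:,:,::-1])
    return c
def ray(c,uv,z):
    M=cv2.Rodrigues(np.array(c['rvec'],float))[0];t=np.array(c['tvec'],float).ravel()
    o=-M.T@t;d=M.T@np.linalg.solve(np.array(c['intrinsics']),[uv[0],uv[1],1])
    return o+d*(z-o[2])/d[2]
def proj(c,p):
    return cv2.projectPoints(np.array(p,float).reshape(-1,3),np.array(c['rvec'],float),np.array(c['tvec'],float),np.array(c['intrinsics']),None)[0].reshape(-1,2)
E
python3 - <<'E'
from h import *
for n in('side','top'):
    c=cap(n,n+'0.png'); M=cv2.Rodrigues(np.array(c['rvec']))[0]; print(n,-M.T@np.array(c['tvec']).ravel(),M[2],c['intrinsics'][0])
s=ctrl.sense();print(s['eef_pos'],s['ee_rot'],s['time_s'],R.from_quat(np.roll(s['ee_rot'],-1)).as_matrix())
E
```

```text
pics
side [  438.41197754 -1125.77883718   611.4043254 ] [ 0.06064707  0.8647949  -0.49844931] [390.81930173   0.         262.77273998]
top [ 371.29283759 -241.31536323 1087.34041495] [ 0.12292418  0.02025174 -0.99220941] [426.75744629   0.         245.64655677]
[ 121.10751222 -510.60135718  230.78533198] [-5.91937667e-04  9.93235477e-01  1.16116029e-01  7.28587864e-05] 0.1 [[ 9.73034125e-01  2.30661206e-01  7.26495980e-06]
 [ 2.30661033e-01 -9.73033435e-01  1.19278713e-03]
 [ 2.82198766e-04 -1.15894684e-03 -9.99999289e-01]]
```

View pics/side0.png

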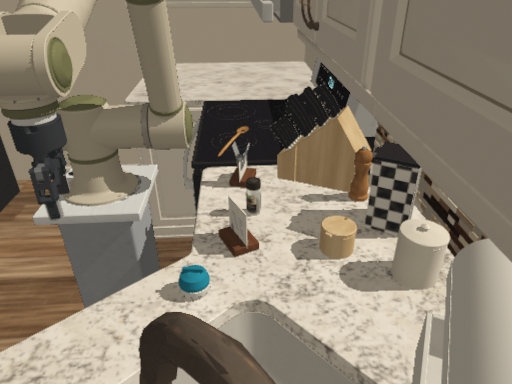

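View pics/top0.png

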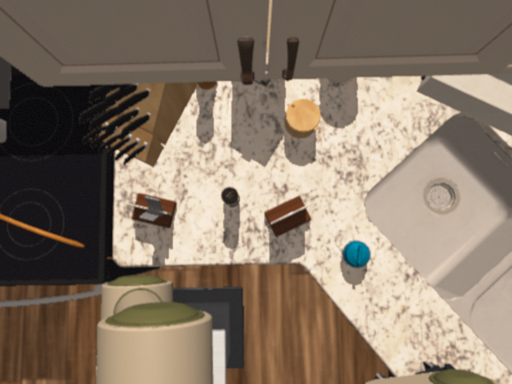

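The side view shows the short stand with the clip at (242,165), the jar at (253,195), the tall card at (238,220) and the timer at (194,278). In the top view the short foot is at (154,210), the jar at (230,196) and the tall stand at (288,216). I'll segment and zoom next.

```bash
python3 - <<'E'
from h import *
t=cv2.imread('pics/top0.png');s=cv2.imread('pics/side0.png')
z=lambda i,x,y,w,h,k:cv2.resize(i[y:y+h,x:x+w],None,fx=k,fy=k,interpolation=cv2.INTER_CUBIC)
a=np.hstack([z(t,124,185,60,50,6.5),z(t,258,190,60,50,6.5)]);b=np.hstack([z(s,215,130,60,65,6.5)[:,:390],z(s,210,190,60,65,6.5)])
cv2.imwrite('pics/z.png',cv2.resize(np.vstack([a,b[:,:]]),(780,747))[:600] if 0 else np.vstack([a,b])[:748])
im=np.vstack([a,b]);im=cv2.resize(im,None,fx=.8,fy=.8);cv2.imwrite('pics/z.png',im);print(im.shape)
c=cap('top');hsv=cv2.cvtColor(t,cv2.COLOR_BGR2HSV)
for n,(x,y,w,h) in dict(short=(125,185,60,50),tall=(258,190,60,50)).items():
    roi=t[y:y+h,x:x+w].astype(int);m=((roi[:,:,2]-roi[:,:,0]>18)&(roi[:,:,2]<150)).astype(np.uint8)
    k=cv2.connectedComponentsWithStats(m);
    pts=np.argwhere(m)[:,::-1]
    lab=k[1];big=[i for i in range(1,k[0]) if k[2][i,4]>40]
    pts=np.argwhere(np.isin(lab,big))[:,::-1]+[x,y]
    W=np.array([ray(c,p,24)[:2] for p in pts],np.float32)
    print(n,len(pts),cv2.minAreaRect(W),pts.min(0),pts.max(0), ray(c,(154,210),0))
E
```

```text
(598, 624, 3)
short 1126 ((438.48907470703125, 12.977104187011719), (106.30294036865234, 101.27102661132812), 82.20832061767578) [132 194] [176 234] [454.08798739  16.93464517   0.        ]
tall 1375 ((412.20074462890625, -322.7655029296875), (102.42664337158203, 113.09043884277344), 23.623046875) [265 196] [310 239] [454.08798739  16.93464517   0.        ]
```

View pics/z.png

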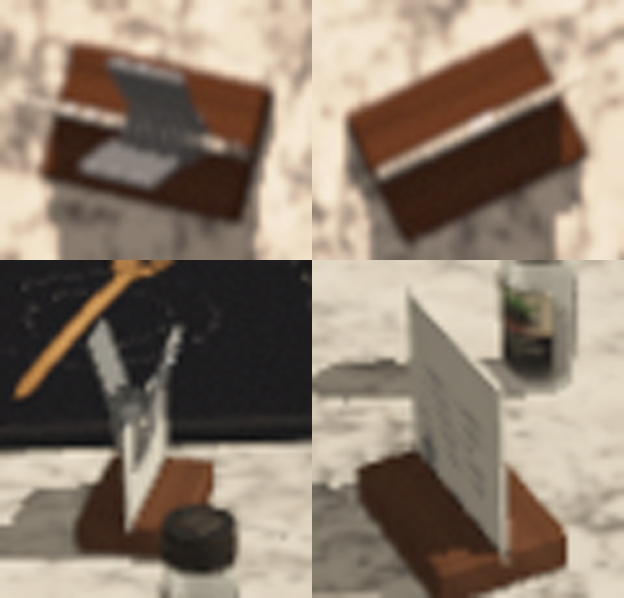

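The zoom shows the clip straddling the short card with handles splayed. The tall card edge runs from about (270.7,223.9) to (309.5,205.8) in the top view. The short card edge runs from about (129.4,203.8) to (171.5,214.2).

```bash
python3 - <<'E'
from h import *
c=cap('top');s=cap('side')
T=lambda u,v:(124+u/5.2,185+v/5.2); U=lambda u,v:(258+(u-312)/5.2,190+v/5.2)
S=lambda u,v:(215+u/5.2,130+(v-260)/5.2); V=lambda u,v:(210+(u-312)/5.2,190+(v-260)/5.2)
def show(n,a,b,z,c):
    a=ray(c,a,z);b=ray(c,b,z);d=b-a;print(n,((a+b)/2).round(1),'len',np.hypot(*d[:2]).round(1),'ang',np.degrees(np.arctan2(d[1],d[0])).round(1))
show('short card top',T(28,98),T(247,152),85,c)
show('short foot back',T(70,45),T(270,90),24,c)
show('tall card top',U(378,175),U(580,82),115,c)
show('tall foot back',U(350,115),U(528,33),24,c)
show('tall card side',V(408,290),V(500,388),115,s)
show('handle far',T(110,62),T(185,77),134,c)
show('handle near',T(80,172),T(155,189),134,c)
show('handle bottoms?',S(97,325),S(178,330),134,s)
print('jar',ray(c,(230,196),105),'timer',ray(c,(357,254),60))
E
```

```text
short card top [450.1   5.4  85. ] len 103.8 ang -104.9
short foot back [482.4   4.8  24. ] len 100.3 ang -103.8
tall card top [ 428.4 -321.5  115. ] len 97.5 ang -66.5
tall foot back [ 460.2 -310.7   24. ] len 94.2 ang -66.4
tall card side [ 432.3 -325.2  115. ] len 97.9 ang -65.2
handle far [470.3 -11.  134. ] len 33.5 ang -102.4
handle near [422.4   1.6 134. ] len 33.6 ang -103.7
handle bottoms? [451.5   9.  134. ] len 49.6 ang -13.2
jar [ 475.01996325 -184.67220842  105.        ] timer [ 335.51112356 -481.00776635   60.        ]
```

```bash
python3 -m inch '21.7 -20.9 0 0 0 0;21.7 -20.9 0 0 0 0;21.7 -20.9 0 0 0 0;21.7 -20.9 0 0 0 0;21.7 -20.9 0 0 0 0;21.7 -20.9 0 0 0 0;21.7 -20.9 0 0 0 0;21.7 -20.9 0 0 0 0;21.7 -20.9 0 0 0 0;21.7 -20.9 0 0 0 0' 1 25
python3 -m inch '21.7 -20.9 0 0 0 0;21.7 -20.9 0 0 0 0;21.7 -20.9 0 0 0 0;21.7 -20.9 0 0 0 0;21.7 -20.9 0 0 0 0;21.7 -20.9 0 0 0 0;21.7 -20.9 0 0 0 0;21.7 -20.9 0 0 0 0;21.7 -20.9 0 0 0 0;21.7 -20.9 0 0 0 0'
python3 -m inch '0 0 0 0 0 -1.16;0 0 0 0 0 -1.16;0 0 0 0 0 -1.16;0 0 0 0 0 -1.16;0 0 0 0 0 -1.16;0 0 0 0 0 -1.16;0 0 0 0 0 -1.16;0 0 0 0 0 -1.16;0 0 0 0 0 -1.17;0 0 0 0 0 0'
cat > st.py <<'E'
from h import *
import sys
s=ctrl.sense();p=s['eef_pos'];m=R.from_quat(np.roll(s['ee_rot'],-1)).as_matrix()
print(s['time_s'],p.round(1),'yaw',np.degrees(np.arctan2(m[1,0],m[0,0])).round(2),'z',m[:,2].round(4),'w',s['grip_width'],'f',s['grip_force'],s['force'].round(1))
if len(sys.argv)>1:
    g=np.array([float(a) for a in sys.argv[1:4]]);print('tool shift',(m.T@(g-p)).round(1))
E
python3 st.py 447 -4.5 231
```

```text
time_s: 1.08
eef_pos: [284.5, -256.1, 231.4]
ee_rot: [0.0, 0.993, 0.116, 0.0]
force: [0.8, -0.8, -0.2]
grip_width: 1.002
grip_force: 0.0
time_s: 1.92
eef_pos: [447.5, -2.5, 231.3]
ee_rot: [0.0, 0.993, 0.116, 0.0]
force: [0.9, -1.1, -0.2]
grip_width: 1.002
grip_force: 0.0
time_s: 2.75
eef_pos: [446.9, -4.0, 231.3]
ee_rot: [-0.0, 0.786, 0.618, -0.0]
force: [0.2, -0.2, 0.8]
grip_width: 0.998
grip_force: 0.0
2.75 [446.9  -4.  231.3] yaw 76.29 z [-1.e-04  1.e-04 -1.e+00] w 0.9984820050909747 f 0.0 [ 0.2 -0.2  0.8]
tool shift [-0.5  0.2  0.3]
```

```bash
python3 -m inch '0 0 9 0 0 0;0 0 9 0 0 0;0 0 9 0 0 0;0 0 9 0 0 0;0 0 9 0 0 0;0 0 9 0 0 0;0 0 9 0 0 0;0 0 9 0 0 0;0 0 9 0 0 0;0 0 0 0 0 0'
python3 st.py; python3 - <<'E'
from h import *
s=cap('side','s1.png');c=cap('top','t1.png')
i=cv2.imread('pics/s1.png')[110:200,200:290];j=cv2.imread('pics/t1.png')[165:255,105:195]
cv2.imwrite('pics/z1.png',np.hstack([cv2.resize(k,None,fx=4.4,fy=4.4,interpolation=cv2.INTER_CUBIC) for k in(i,j)]))
E
```

```text
time_s: 3.58
eef_pos: [446.2, -3.8, 148.5]
ee_rot: [-0.001, 0.788, 0.616, -0.001]
force: [0.9, 1.5, -0.6]
grip_width: 1.002
grip_force: 0.0
3.5833 [446.2  -3.8 148.5] yaw 76.03 z [-2.8e-03  8.0e-04 -1.0e+00] w 1.001745028187054 f 0.0 [ 0.9  1.5 -0.6]
```

View pics/z1.png

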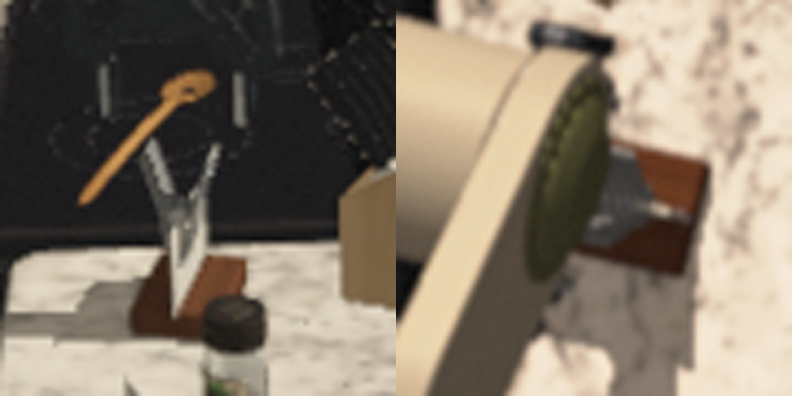

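The side crop shows pads at about x=104/240 and handle tops at about x=151/214, so the handles look offset right. I'll check this against the projection.

```bash
python3 - <<'E'
from h import *
s=cap('side');x=np.array([.970,-.242,0]);y=np.array([.242,.970,0])
def q(p): return ((proj(s,p)-[200,110])*4.4).round(1).tolist()
o=np.array([446.2,-3.8,148.5])
print('pads top/bot', [q(o+sg*43*x+[0,0,h]) for sg in(-1,1) for h in(35,13)])
for cc in ([447,-4.5],[452,-4.5],[447,5]):
  C=np.array(cc+[91.]);print(cc,'handle tops front/back',[q(C+sg*24*x+e*17*y+[0,0,43]) for sg in(-1,1) for e in(-1,1)])
print('card', [q(np.array([450.1,5.4,85])+e*50*y) for e in(-1,1)],[q(np.array([450.1,5.4,24])+e*50*y) for e in(-1,1)])
E
```

```text
pads top/bot [[[112.3, 82.1]], [[113.8, 111.9]], [[234.1, 89.6]], [[234.6, 119.7]]]
[447, -4.5] handle tops front/back [[[137.2, 160.0]], [[148.7, 141.3]], [[204.7, 164.6]], [[214.6, 145.7]]]
[452, -4.5] handle tops front/back [[[144.4, 159.8]], [[155.7, 141.0]], [[211.9, 164.4]], [[221.7, 145.5]]]
[447, 5] handle tops front/back [[[137.2, 154.6]], [[148.6, 136.1]], [[204.2, 159.2]], [[214.1, 140.5]]]
card [[[166.7, 240.1]], [[197.1, 182.1]]] [[[169.6, 317.0]], [[199.0, 255.4]]]
```

The side view puts the clip about 4–6 mm further along tool +y than I estimated. I'll shift +4, descend, and look again before closing.

```bash
python3 -m inch '0 2 0 0 0 0;0 2 0 0 0 0;0 0 7 0 0 0;0 0 7 0 0 0;0 0 7 0 0 0;0 0 7 0 0 0;0 0 7 0 0 0;0 0 7 0 0 0;0 0 7 0 0 0;0 0 4 0 0 0'
python3 -m inch '0 0 0 0 0 0;0 0 0 0 0 0;0 0 0 0 0 0;0 0 0 0 0 0;0 0 0 0 0 0;0 0 0 0 0 0;0 0 0 0 0 0;0 0 0 0 0 0;0 0 0 0 0 0;0 0 0 0 0 0' >/dev/null
python3 st.py; python3 - <<'E'
from h import *
s=cap('side','s2.png')
i=cv2.imread('pics/s2.png')[115:190,200:290]
cv2.imwrite('pics/z2.png',cv2.resize(i,None,fx=8,fy=8,interpolation=cv2.INTER_CUBIC))
E
```

```text
time_s: 4.57
eef_pos: [450.5, -4.9, 96.2]
ee_rot: [-0.0, 0.788, 0.616, -0.0]
force: [-0.0, 0.4, 0.0]
grip_width: 1.0
grip_force: 0.0
5.4 [450.9  -5.   97.3] yaw 76.04 z [ 0.  0. -1.] w 1.0052035324148212 f 0.0 [-0.4  0.4  0.2]
```

View pics/z2.png

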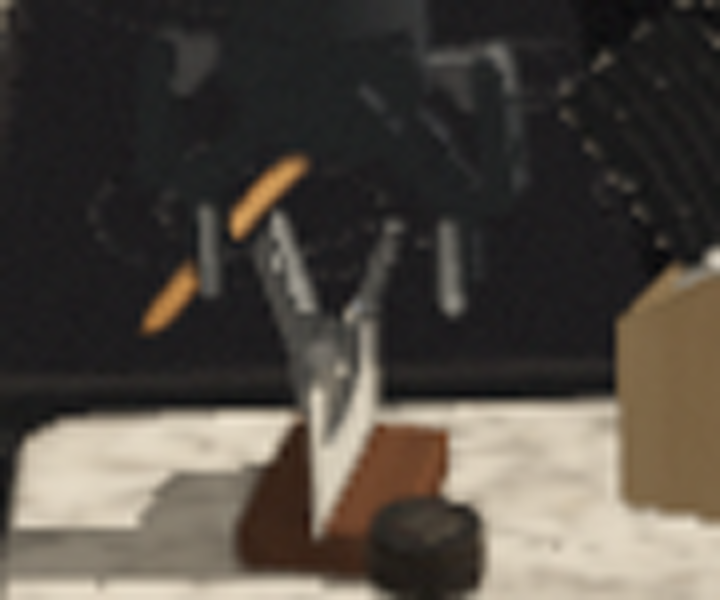

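Pads at x≈208/452 (middle 330) and handle tops at about 275/393 are centred. I'll squeeze now.

```bash
python3 -m inch '0 0 0 0 0 0;0 0 0 0 0 0;0 0 0 0 0 0;0 0 0 0 0 0;0 0 0 0 0 0;0 0 0 0 0 0;0 0 0 0 0 0;0 0 0 0 0 0;0 0 0 0 0 0;0 0 0 0 0 0' 0.15 30
python3 -m inch '0 0 0 0 0 0;0 0 0 0 0 0;0 0 0 0 0 0;0 0 0 0 0 0;0 0 0 0 0 0;0 0 0 0 0 0;0 0 0 0 0 0;0 0 0 0 0 0;0 0 0 0 0 0;0 0 0 0 0 0' 
python3 st.py; python3 - <<'E'
from h import *
s=cap('side','s3.png')
i=cv2.imread('pics/s3.png')[115:190,200:290]
cv2.imwrite('pics/z3.png',cv2.resize(i,None,fx=8,fy=8,interpolation=cv2.INTER_CUBIC))
E
```

```text
time_s: 6.28
eef_pos: [450.3, -4.8, 98.0]
ee_rot: [-0.001, 0.788, 0.616, -0.001]
force: [-6.6, 1.2, 12.7]
grip_width: 0.259
grip_force: 31.9
time_s: 7.12
eef_pos: [450.3, -4.8, 98.0]
ee_rot: [-0.0, 0.788, 0.616, -0.001]
force: [-7.3, 1.0, 12.2]
grip_width: 0.254
grip_force: 31.9
7.1167 [450.3  -4.8  98. ] yaw 76.05 z [-1.4e-03  2.0e-04 -1.0e+00] w 0.2539381298356354 f 31.88325673341751 [-7.3  1.  12.2]
```

View pics/z3.png

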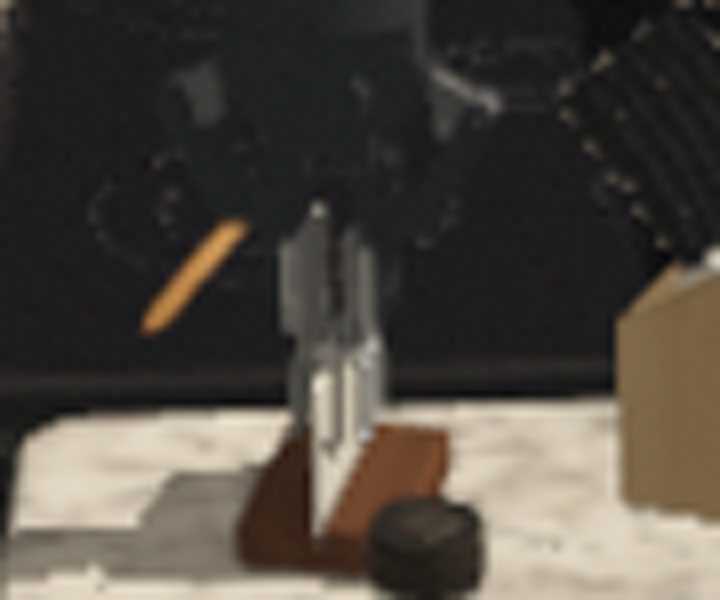

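The jaws are open on both sides of the card and the stand hasn't moved. I'll lift straight up.

```bash
python3 -m inch '0 0 -4 0 0 0;0 0 -6 0 0 0;0 0 -10 0 0 0;0 0 -12 0 0 0;0 0 -14 0 0 0;0 0 -14 0 0 0;0 0 -14 0 0 0;0 0 -14 0 0 0;0 0 -10 0 0 0;0 0 -4 0 0 0'
python3 -m inch '0 0 0 0 0 0;0 0 0 0 0 0;0 0 0 0 0 0;0 0 0 0 0 -0.9;0 0 0 0 0 -0.9;0 0 0 0 0 -0.9;0 0 0 0 0 -0.9;0 0 0 0 0 -0.9;0 0 0 0 0 -0.9;0 0 0 0 0 -0.9' 
python3 st.py 430 -323 200; python3 - <<'E'
from h import *
s=cap('side','s4.png')
i=cv2.imread('pics/s4.png')[90:200,190:290]
cv2.imwrite('pics/z4.png',cv2.resize(i,None,fx=5.4,fy=5.4,interpolation=cv2.INTER_CUBIC))
E
```

```text
time_s: 8.0
eef_pos: [451.4, -5.1, 200.9]
ee_rot: [0.001, 0.788, 0.616, 0.001]
force: [0.2, -1.0, -0.2]
grip_width: 0.252
grip_force: 30.1
time_s: 8.83
eef_pos: [450.6, -4.9, 198.6]
ee_rot: [-0.001, 0.544, 0.839, -0.0]
force: [0.8, 0.5, -0.7]
grip_width: 0.255
grip_force: 30.1
8.8333 [450.6  -4.9 198.6] yaw 114.1 z [-1.4e-03  4.0e-04 -1.0e+00] w 0.2552832790438403 f 30.104016065597534 [ 0.8  0.5 -0.7]
tool shift [-281.9 -148.7   -1.5]
```

View pics/z4.png

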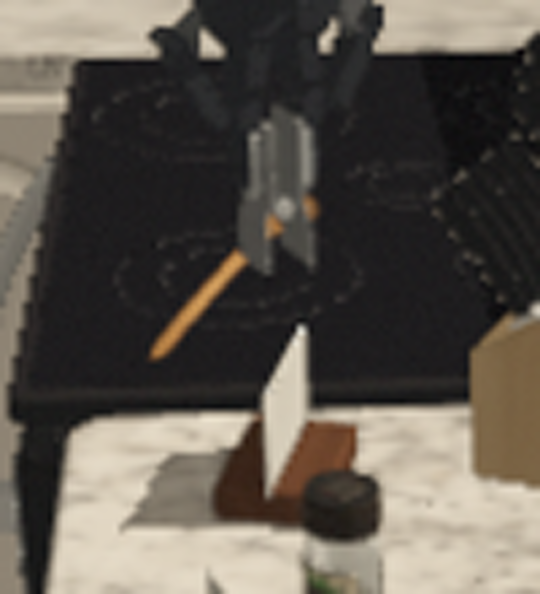

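```bash
python3 -m inch '-14 -7.6 0 0 0 0;-14 -7.6 0 0 0 0;-14 -7.6 0 0 0 0;-14 -7.6 0 0 0 0;-14 -7.6 0 0 0 0;-14 -7.6 0 0 0 0;-14 -7.6 0 0 0 0;-14 -7.6 0 0 0 0;-14 -7.6 0 0 0 0;-14 -7.6 0 0 0 0'
python3 -m inch '-14 -7.6 0 0 0 0;-14 -7.6 0 0 0 0;-14 -7.6 0 0 0 0;-14 -7.6 0 0 0 0;-14 -7.6 0 0 0 0;-14 -7.6 0 0 0 0;-14 -7.6 0 0 0 0;-14 -7.6 0 0 0 0;-14 -7.6 0 0 0 0;0 0 0 0 0 0' >/dev/null
python3 -m inch '-7 -2 0 0 0 0;-7 -2 0 0 0 0;0 0 0 0 0 0;0 0 0 0 0 0;0 0 0 0 0 0;0 0 0 0 0 0;0 0 0 0 0 0;0 0 0 0 0 0;0 0 0 0 0 0;0 0 0 0 0 0'
python3 st.py 432 -323 200; python3 - <<'E'
from h import *
s=cap('side','s5.png');c=cap('top','t5.png')
i=cv2.imread('pics/s5.png')[140:260,185:285];j=cv2.imread('pics/t5.png')[160:280,240:340]
cv2.imwrite('pics/z5.png',np.hstack([cv2.resize(k,None,fx=f,fy=f,interpolation=cv2.INTER_CUBIC)[:600] for k,f in((i,4),(j,4))]))
E
```

```text
time_s: 9.72
eef_pos: [437.6, -164.4, 198.7]
ee_rot: [-0.001, 0.547, 0.837, 0.0]
force: [-0.1, 0.0, -1.4]
grip_width: 0.253
grip_force: 30.1
time_s: 11.38
eef_pos: [428.3, -321.0, 199.3]
ee_rot: [-0.0, 0.546, 0.838, 0.0]
force: [-0.5, -0.3, -1.2]
grip_width: 0.256
grip_force: 30.1
11.3833 [ 428.3 -321.   199.3] yaw 113.85 z [-0.e+00  1.e-04 -1.e+00] w 0.2556582868536819 f 30.104559659957886 [-0.5 -0.3 -1.2]
tool shift [-3.4  2.6 -0.7]
```

View pics/z5.png

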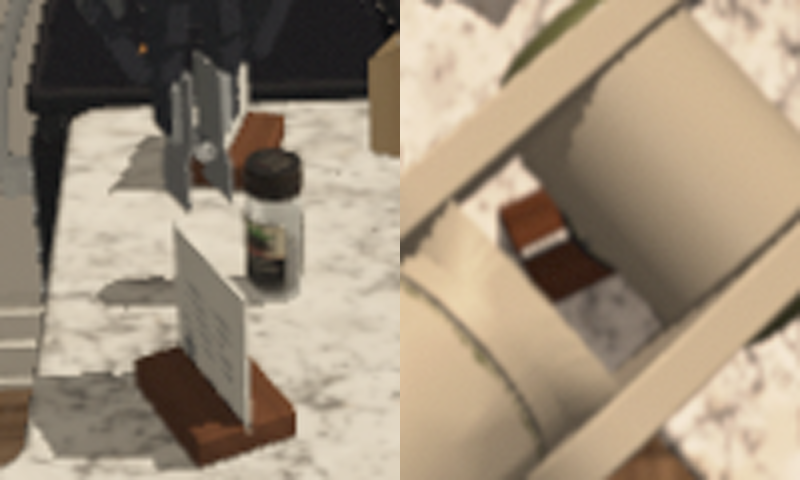

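The side view shows the coil's front end at crop (206,152), the jaws' front lower corners at (188,208) and (231,200), and the tall card's top edge from (175,222) to (245,298).

```bash
python3 - <<'E'
from h import *
s=cap('side');f=lambda u,v:(185+u/4,140+v/4)
y=np.array([-.405,.914,0]);
C=np.array([428.3,-321,0])
for z in(190,195,199):
  P=C+[0,0,z];print(z,'pred coil front',((proj(s,P-14*y)[0]-[185,140])*4).round(1),'jaw front mid',((proj(s,P-18*y-[0,0,36])[0]-[185,140])*4).round(1))
a=ray(s,f(175,222),115);b=ray(s,f(246,298),115);print('card',a,b,(a+b)/2,np.hypot(*(a-b)[:2]),np.degrees(np.arctan2(*(a-b)[1::-1])))
for z in (190,195): print('clip from coil',ray(s,f(206,152),z)+14*y,'from jaws',ray(s,f(209.5,204),z-36)+18*y)
E
```

```text
190 pred coil front [206.4 155.7] jaw front mid [211.5 213.2]
195 pred coil front [206.1 148. ] jaw front mid [211.2 205.7]
199 pred coil front [205.9 141.8] jaw front mid [211.  199.7]
card [ 412.41261173 -279.52386453  115.        ] [ 453.6691475  -369.24052567  115.        ] [ 433.04087961 -324.3821951   115.        ] 98.74806849066125 114.69550993440473
clip from coil [ 428.11513723 -316.44500216  190.        ] from jaws [ 427.30719918 -310.17308688  154.        ]
clip from coil [ 428.1700351  -325.89599479  195.        ] from jaws [ 427.34889947 -318.90883451  159.        ]
```

Relative to the card in this view, the clip needs tool shift (-4.9, +3.2). I'll apply that and lower in two stages, watching force.

```bash
python3 -m inch '-2.5 1.6 0 0 0 0;-2.4 1.6 0 0 0 -0.06;0 0 4 0 0 0;0 0 5 0 0 0;0 0 5 0 0 0;0 0 5 0 0 0;0 0 5 0 0 0;0 0 5 0 0 0;0 0 4 0 0 0;0 0 0 0 0 0'
python3 -m inch '0 0 2 0 0 0;0 0 2 0 0 0;0 0 1 0 0 0;0 0 0 0 0 0;0 0 0 0 0 0;0 0 0 0 0 0;0 0 0 0 0 0;0 0 0 0 0 0;0 0 0 0 0 0;0 0 0 0 0 0' >/dev/null
python3 st.py 433 -324.4 136; python3 - <<'E'
from h import *
s=cap('side','s6.png')
cv2.imwrite('pics/z6.png',cv2.resize(cv2.imread('pics/s6.png')[150:250,190:290],None,fx=6,fy=6,interpolation=cv2.INTER_CUBIC))
E
```

```text
time_s: 12.37
eef_pos: [432.9, -323.9, 165.3]
ee_rot: [-0.001, 0.543, 0.84, 0.0]
force: [-0.8, -0.6, -0.1]
grip_width: 0.254
grip_force: 30.1
13.2 [ 433.2 -324.3  161.3] yaw 114.2 z [ 1.e-04 -0.e+00 -1.e+00] w 0.2601022754237482 f 30.10456681251526 [-0.5 -0.2 -0.9]
tool shift [-0.1 -0.2 25.3]
```

View pics/z6.png

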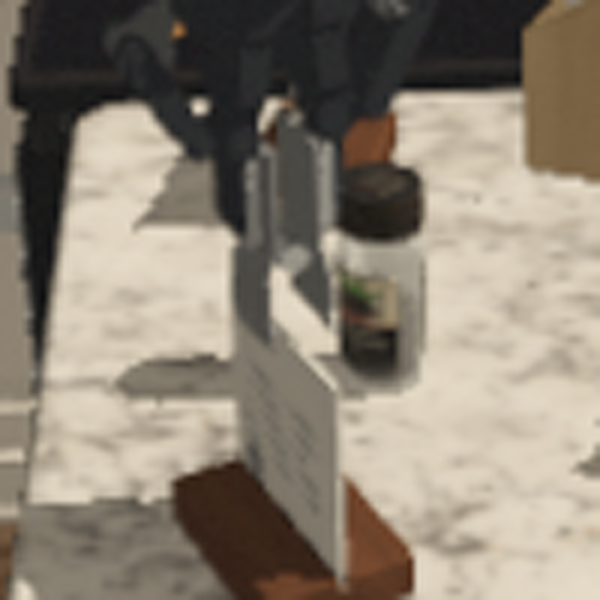

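The jaws are just above the card's top edge, which runs from about (235,325) to (342,388). I'll project the expected jaw corners and compare.

```bash
python3 - <<'E'
from h import *
s=cap('side');y=np.array([-.410,.912,0]);x=np.array([.912,.410,0])
q=lambda p:((proj(s,p)[0]-[190,150])*6).round(0)
for zc in(156,152):
  C=np.array([433.2,-324.3,zc])
  for n,a in(('L',-12.5),('R',12.5)): print(zc,n,'front',q(C+a*x-18*y-[0,0,36]),'back',q(C+a*x+18*y-[0,0,36]))
  print('coil front',q(C-14*y))
K=np.array([433,-324.4,115]);print('card back/mid/front',q(K+50*y),q(K),q(K-50*y))
f=lambda u,v:(190+u/6,150+v/6)
a=ray(s,f(236,322),115);b=ray(s,f(342,388),115);print(a,b,(a+b)/2)
i=cv2.imread('pics/s6.png');
for r in range(200,216,2): print(r,i[r,226:250].mean(1).astype(int))
E
```

```text
156 L front [274. 346.] back [237. 304.]
156 R front [331. 330.] back [293. 289.]
coil front [296. 254.]
152 L front [274. 355.] back [237. 313.]
152 R front [332. 339.] back [293. 297.]
coil front [296. 263.]
card back/mid/front [233. 272.] [284. 328.] [339. 388.]
[ 413.98092144 -318.587266    115.        ] [ 454.79559564 -370.02548532  115.        ] [ 434.38825854 -344.30637566  115.        ]
200 [203 209 158  88  73  73  73  71  89 183 210 212 211 213 178 115  76  73
  78 121  92  51  38  38]
202 [195 202 167 108  78  76  74  72  88 173 206 211 212 212 213 213 178 109
  97 176 129  67  59  51]
204 [199 200 169 128 111  89  75  74  85 133 143 186 205 208 208 207 208 196
 150 166 114  55  55  49]
206 [205 205 178 135 118 117 107  88  78 108 120 121 157 187 201 205 206 205
 205 202 132  40  47  54]
208 [197 201 173 132 119 117 118 118 115 109 117 120 121 157 199 201 193 190
 188 189 126  40  38  42]
210 [ 99 105 112 118 118 113 112 118 119 120 121 120 119 121 120 174 187 158
 127 121 113  84  54  42]
212 [112 112 116 119 118 116 113 100 111 119 120 120 120 120 120 120 120 188
 183 148 126 126 118  96]
214 [120 121 120 119 119 118 114 112 105 113 119 120 120 120 121 120 119 119
 120 188 154 126 130 130]
```

Everything matches: left jaw front corner seen at (272,348), predicted (274,346–355), and clip z≈154. I'll lower 23 mm.

```bash
python3 -m inch '0 0 3 0 0 0;0 0 3 0 0 0;0 0 3 0 0 0;0 0 3 0 0 0;0 0 3 0 0 0;0 0 3 0 0 0;0 0 3 0 0 0;0 0 2 0 0 0;0 0 0 0 0 0;0 0 0 0 0 0'
python3 -m inch '0 0 0 0 0 0;0 0 0 0 0 0;0 0 0 0 0 0;0 0 0 0 0 0;0 0 0 0 0 0;0 0 0 0 0 0;0 0 0 0 0 0;0 0 0 0 0 0;0 0 0 0 0 0;0 0 0 0 0 0' >/dev/null
python3 st.py 433 -324.4 138; python3 - <<'E'
from h import *
s=cap('side','s7.png')
cv2.imwrite('pics/z7.png',cv2.resize(cv2.imread('pics/s7.png')[165:250,200:285],None,fx=7,fy=7,interpolation=cv2.INTER_CUBIC))
y=np.array([-.410,.912,0]);x=np.array([.912,.410,0]);C=np.array([433.2,-324.3,131])
q=lambda p:((proj(s,p)[0]-[200,165])*7).round(0)
for n,a in(('L',-12.5),('R',12.5)): print(n,'front',q(C+a*x-18*y-[0,0,36]),'back',q(C+a*x+18*y-[0,0,36]))
print('coil front',q(C-14*y),'card mid',q([433,-324.4,115]))
E
```

```text
time_s: 14.13
eef_pos: [433.2, -324.2, 138.2]
ee_rot: [-0.0, 0.543, 0.84, 0.0]
force: [-0.9, -0.9, -0.9]
grip_width: 0.255
grip_force: 30.1
14.9667 [ 433.2 -324.2  138.3] yaw 114.2 z [-0.  0. -1.] w 0.25433795991101493 f 30.10486900806427 [ 0.8 -0.1 -1.3]
tool shift [-0.1 -0.2  0.3]
L front [252. 361.] back [209. 311.]
R front [318. 342.] back [274. 293.]
coil front [277. 256.] card mid [261. 277.]
```

View pics/z7.png

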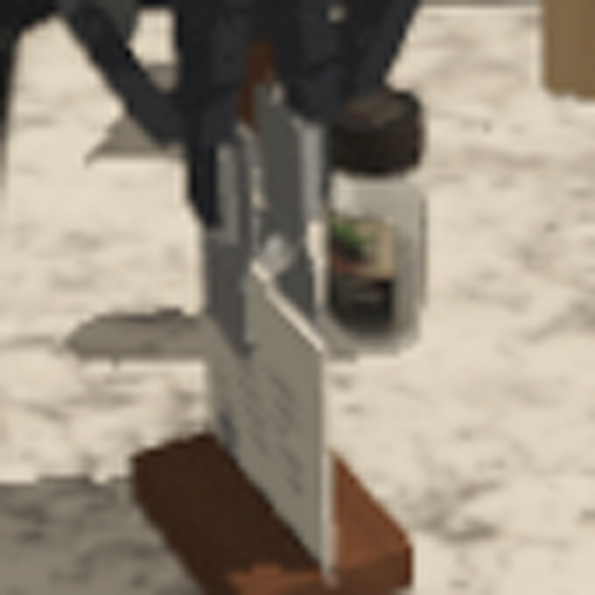

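The left jaw hangs in front of the card with its corner at about (248,355), predicted (252,361). The right jaw is behind the card, the coil at about (278,252) sits above the edge, and there is no contact force. I'll hand in.

```bash
python3 -c "
from rig import ctrl
print(ctrl.finish_job())"
```

```text
the job is handed in; nothing more can be done
None
```

The job is handed in with the clip held open over the middle of the tall card: one jaw each side, about 20 mm below the edge, no contact force felt and nothing seen to have moved; the verdict was not shown.

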